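# Lever open the master-ring well on the inspection table

### The arm

A 7-joint arm with a two-finger parallel gripper is mounted at the origin on the work surface. World frame = base frame: x ahead of the robot, y to its left, z up, the work surface at z = 0. Lengths are in m, angles in rad, forces in N, time in s.
With the tool pointing down it reaches from about 0.4 to 0.875 m from the base axis. Payload 19.3 kg.
Tool frame: the origin (TCP) lies at the very end of the fingers, on their centre line; the grasp point (between the pads) lies 19 mm behind it; z points along the fingers, y is the direction in which the jaws open and shut (so a half turn about z gives the same grasp; the last joint's range is limited). The gripper opens to 85 mm and grips with 20 to 120 N. Pads are 22 mm wide; open, the fingers measure 114 mm over their backs; the gripper's body (76 mm by 85 mm) begins 54 mm behind the grasp point. The pads swing forward as they close: fully open they stand 13 mm farther back than shut.
Start: joints at [1.228, 0.521, -0.036, 1.599, 0.021, 1.021, -0.113], TCP at [0.168, -0.602, 0.231] pointing down, gripper open.
Joint ranges: [-2.91, 2.91], [-0.3, 2.13], [-1.5, 1.42], [0.17, 2.43], [-1.26, 4.41], [0.16, 1.93], [-2.52, 2.52]. Speed limits (rad/s): [1.89, 1.89, 2.39, 2.39, 3.01, 3.01, 3.01].

### API

Orientations are given as [roll, pitch, yaw] about the fixed x, y, z axes, in that order (R = Rz(yaw) Ry(pitch) Rx(roll)).
In Python, from workcell import bot, viewer gives the robot as it stands.
- The arm moves only by the shell command python3 -m creep 'ROWS' [FORCE]. ROWS is JSON, a list of rows, each an object of numbers: "rx", "ry", "rz": the turn, a rotation vector about the tool's x, y, z in degrees; "tx", "ty", "tz": the shift along the tool's x, y, z in mm; "hand": the closure, from -1 (fully open) to 1 (shut), so that 0 is half open. In form: [{"rx": .., "ry": .., "rz": .., "tx": .., "ty": .., "tz": .., "hand": ..}, ...]. A call has 1 to 8 rows; each row is the pose to reach, as a shift and turn from the pose commanded when the call began, along the tool's axes at that moment; what a row does not reach only later rows make up. A row lasts 1/10 s, in which the tool goes at most 50 mm and 8.59 degrees, less where a joint would pass 70% of its speed; a pose out of reach is approached as far as the arm can. A call with a gripper value outside its range is refused whole. The fingers move at their own pace and stop on an object; FORCE is the grip in N (left out, the last holds). Time passes only in rows, so rows that repeat a pose let the fingers close. It gives the time, the measured TCP pose, the force and the opening at its end, in the units of the state.
- bot.observe(): the state, without advancing time (a new reading comes with each control period).
- viewer.grab_frame(name): name is "scene" or "top" or "wrist"; returns a dict with "pixels" (384x512x3 uint8, blue, green, red), "vertical_fov" (degrees; the focal length in pixels is half the picture's height over the tangent of half this angle, whatever the lens; pixels are square), "cx", "cy" (the principal point, pixels), "rvec" (rotation vector, rad) and "tvec" (3), from world to camera coordinates, as OpenCV has them; the wrist camera has in their place "tool_from_camera" (4x4, takes a point from camera to tool coordinates, whose origin is the TCP and whose axes are the flange's). Camera axes: x right, y down, z forward; pixel columns grow to the right and rows downward; lengths in m; the calibration is good to about 2 mm. A picture is of the moment at which its call begins: read the wrist's pose just before it. There is no depth.
- bot.job_done(): hands the job in, once; it reports no verdict.
Trained networks look in a picture, given as the dict that the camera call returned (one of the last four; its "shot" number tells which), for a name from the list of things; names that differ only in an ending like _2 or _b are one class to them, and where a whole thing is asked for, a point or a joint stands for the part that bears it (a point fixed in the world has none). Each returns a list of dicts, best first, with "score" (0 to 1); they miss things now and then, are a little off and sometimes report something else, mostly with a low value. They report only what shows in the picture. A call takes as long as a camera call.
- viewer.outline_of(target, picture): "mask" (384x512 bool, what is visible of it) and "bbox" ([left, top, right, bottom] in pixels, round what is visible of it).
The state is a dict: "clock": time; "qpos": joint angles; "qd": joint speeds; "joint_efforts": joint torques, N m; "position": TCP position; "tool_rot": TCP orientation; "force": force on the tool from outside, world axes, zero at the start; "moment": the same for the moment, N m; "grip_width": finger opening in m.
Only numpy, scipy, OpenCV 4.12 (cv2) and the standard library are available. Lean on these libraries where they do the work, as an engineer would, in place of code of your own. Each camera call takes 0.05 s, during which the arm holds its last target.

### The job

On the fixture on the inspection table a heavy steel flap covers the well with the master ring, and a lever lies with its short end under the flap. With the fingertips push the upright peg of the swing stop fully round towards the flap, so that its blade no longer blocks the lever, then press the long end of the lever all the way down onto its rubber rest so that the flap is raised, and finish while still holding it pressed down there. Do not lift the lever out of its saddle, do not touch the flap yourself, and leave the other things where they are.

Things in the scene. Friction and masses are not known exactly. Their poses are not given: they have to be found in the camera images.
- fixture: fixed fixture on the table; base plate 500 x 250 x 12 mm. Origin on the table right under the lever's pivot; its +x points along the lever from the long end to the flap, +y to the left of that, z up. Behind the pivot, from x = 130 to 220 mm, is the well (62 mm tall) under the flap.
- saddle (a point): centre of the saddle, where the lever's cross pin (10 mm thick, 66 mm long) lies loose in open-topped slots; 85 mm above the table. Saddle cheeks 44 mm long, 54 mm across, 98 mm tall.
- rest_top (a point): top centre of the rubber rest (28 x 28 mm, top 38 mm above the table) under the lever's long end, 222 mm from the pivot along fixture -x
- lever: loose steel lever, bar 24 mm wide and 12 mm thick, that lies by its cross pin in the saddle. Origin on the pin's axis, axes along the fixture's at the start. Long arm: 250 mm along -x, rising at 15 degrees at the start; pressed down it turns 25 degrees about the pin and ends 10 degrees below level on the rubber rest. Short arm: cranked, its nose 110 mm along +x bears on the flap's underside.
- pivot (a point): on the lever, middle of its cross pin
- pad_top (a point): on the lever, centre of the top face of the round press pad (42 mm across, 12 mm thick) on the long end: the place to press. 215 mm from the pivot along fixture -x and 161 mm above the table at the start; pressed fully home it is 63 mm above the table and 228 mm from the pivot along -x. It faces up, tilted with the lever.
- stop (a joint): angle of the swing stop, rad: 0 with its blade straight across under the lever, grows (counter-clockwise from above) up to the end stop at 1.5. At the start 0 to 0.2. Stays where it is left (stiff hinge, about 1 N at the peg); clear of the lever from 1.1 on. Pressed against the blade, the lever would be prised out of its saddle.
- peg_top (a point): top centre of the upright round peg (14 mm across, 44 mm tall, its top 145 mm above the table) on the tail of the swing stop; it goes round a vertical post at x = -100, y = -55 mm in the fixture's frame: at stop angle a the peg is at x = -100 + 55 sin a, y = -55 - 55 cos a. The stop's flat bar is 16 mm wide, its top 101 mm above the table.
- flap: the flap: steel plate 125 x 170 x 12 mm, about 2 kg. Origin on its hinge axis 210 mm from the pivot along fixture +x, 71 mm above the table; the plate reaches towards the lever along its -x. Hinged at the rear, it swings up about its y axis: level when shut, tilted about 0.47 rad with the lever fully down. Its weight swings the lever back if that is let go; pressing takes 4 to 10 N at the lever's pad.
- vblock: loose dark steel V-block 50 x 40 x 40 mm standing on the fixture's base plate; bystander. Origin at the centre of its underside.
- pin_gauge: loose steel pin 20 mm across, 55 mm tall, standing on the base plate; bystander. Origin at the centre of its underside.
- block: loose steel block 50 x 25 x 35 mm on the base plate; bystander. Origin at the centre of its underside.
- jack: loose small screw jack 44 mm across, 56 mm tall, on the table; bystander. Origin at the centre of its underside.
- flange: loose turned flange 90 mm across, 50 mm tall, on the table; bystander. Origin at the centre of its underside.
- jar: loose amber jar 56 mm across, 100 mm tall, on the table; bystander. Origin at the centre of its underside.
- wrench: loose wrench lying on the table; bystander. Origin at the centre of its underside.
- tray: loose small blue tray 100 x 70 x 25 mm on the table; bystander. Origin at the centre of its underside.

How it is judged:
On the way, in this order (a step that is already met when the one before it is completed fails the run):
1. the swing stop is turned clear of the lever (value of joint stop above 1.1 rad), for 0.1 s.
2. the lever is pressed down and the flap is raised (value of joint stop above 1.1 rad and angle between flap's own z axis and vertical above 0.38 rad and contact force between the fingers and lever above 1 N), for 0.3 s.
At the end, for the whole second after the job is handed in: the stop stands at 1.1 rad or more, the flap is raised to at least 0.38 rad and is kept there, at rest, by the fingers pressing on the lever with more than 1 N; the lever's pin lies in its saddle (within 8 mm) (all of step 2 and distance between pivot and saddle below 0.008 m and angular speed of lever below 0.1 rad/s); the arm keeps its last pose, push and grip.
It fails at once if the lever is lifted out of its saddle (distance between pivot and saddle above 0.012 m).
It fails at once if the robot touches the flap (contact force between any of the fingers, the arm and flap above 0.5 N).
It fails at once if a bystander is moved by more than 25 mm or tipped (distance of any of vblock, pin_gauge, block, jack, flange, jar, wrench, tray from where it was at the start of the episode above 0.025 m or angle between any of vblock, pin_gauge, block, jack, flange, jar, wrench, tray's own z axis and vertical above 0.4 rad).
It also fails if it takes over 48 s, if anything falls off the work surface, if the arm or the gripper's body presses on something with over 40 N, if the wrist force passes 120 N, or if a joint passes its speed limit or range.

## Working session

There is one attempt and no reset: what is moved stays moved. The work goes in short steps, Python scripts to look and compute and a shell command to move; the robot and the scene stay as the last step left them, time stands still between calls to the robot, and variables do not carry over. Pictures are saved under pics/ and viewed, and the job is handed in when it is done.

```bash
mkdir -p pics; ls
cat > h.py <<'E'
import numpy as np,cv2
from workcell import bot,viewer
def K(p):
    f=384/2/np.tan(np.radians(p["vertical_fov"])/2)
    return np.array([[f,0,p["cx"]],[0,f,p["cy"]],[0,0,1]])
def proj(p,P):
    return cv2.projectPoints(np.array(P,float).reshape(-1,3),np.array(p["rvec"],float),np.array(p["tvec"],float),K(p),None)[0][:,0]
def atz(p,uv,z):
    R=cv2.Rodrigues(np.array(p["rvec"],float))[0];t=np.array(p["tvec"],float).ravel()
    c=-R.T@t; d=R.T@np.linalg.inv(K(p))@np.array([uv[0],uv[1],1.])
    return c+d*(z-c[2])/d[2]
E
python3 - <<'E'
from h import *
import pickle
s=bot.observe();print(s)
for n in["scene","top","wrist"]:
    p=viewer.grab_frame(n);cv2.imwrite(f"pics/{n}0.png",p["pixels"]);pickle.dump(p,open(n+"0.pkl","wb"))
    print(n,{k:v for k,v in p.items() if k!="pixels"})
    for t in["fixture","lever","stop","flap"]:
        for r in viewer.outline_of(t,p)[:2]: 
            ys,xs=np.nonzero(r["mask"]);print(t,r["score"],r["bbox"],xs.mean(),ys.mean())
E
```

```text
pics
{'clock': 0.0, 'qpos': array([ 1.22778127,  0.52205731, -0.03630999,  1.600025  ,  0.02121998,
        1.02111163, -0.11275121]), 'qd': array([ 6.34522448e-04,  1.76046157e-04,  5.18367929e-04, -5.86626329e-04,
       -6.88312358e-04,  4.80996317e-04, -2.21457828e-05]), 'joint_efforts': array([-1.39003250e-04, -9.27114558e+01,  1.98005028e+00, -3.69941819e+01,
        1.77337392e-02,  8.00992217e-03,  3.54656856e-05]), 'position': array([ 0.16825342, -0.60155634,  0.23069288]), 'tool_rot': array([-3.14038210e+00,  1.13600187e-04,  2.72849598e-01]), 'force': array([-0.94219299,  0.30698063, -0.08993881]), 'moment': array([0.04407583, 0.00564956, 0.01209122]), 'grip_width': 0.08535731213533906}
scene {'vertical_fov': 43.81689259296897, 'cx': 260.01723781385664, 'cy': 196.0250837717964, 'rvec': array([ 2.48534292,  0.65017371, -0.20249517]), 'tvec': array([-0.4902879 , -0.14972332,  1.7121932 ]), 'shot': 1}
fixture 0.59 [182.4, 183.3, 358.8, 325.6] 270.61924647364515 253.91295471417965
lever 0.7 [179.3, 184.2, 356.6, 324.0] 271.06101986249047 253.67236440030558
lever 0.68 [197.1, 2
[... 727 characters left out ...]
8778
stop 0.55 [291.6, 156.3, 310.1, 188.4] 299.3987341772152 171.10759493670886
flap 0.96 [186.8, 115.1, 251.4, 185.3] 217.42931483087597 150.43495229835213
flap 0.72 [221.4, 183.6, 238.9, 193.9] 230.63076923076923 188.77692307692308
wrist {'vertical_fov': 70.27100355207001, 'cx': 259.6122857134894, 'cy': 197.10582265919751, 'tool_from_camera': array([[ 5.14395455e-04, -9.63878618e-01, -2.66341407e-01,
         6.74053812e-02],
       [ 9.99999504e-01,  7.22934915e-04, -6.84934085e-04,
        -8.20464415e-04],
       [ 8.52740822e-04, -2.66340922e-01,  9.63878512e-01,
        -1.42855118e-01],
       [ 0.00000000e+00,  0.00000000e+00,  0.00000000e+00,
         1.00000000e+00]]), 'shot': 3}
```

View pictures.

Run:
```python
import cv2
for n,b in(("scene",(150,150,400,340)),("top",(150,80,380,270))):
    a=cv2.imread(f"pics/{n}0.png")
    x0,y0,x1,y1=b
    cv2.imwrite(f"pics/{n}0z.png",cv2.resize(a[y0:y1,x0:x1],None,fx=3,fy=3,interpolation=cv2.INTER_CUBIC))
```

```text
(no output)
```

View pics/scene0.png

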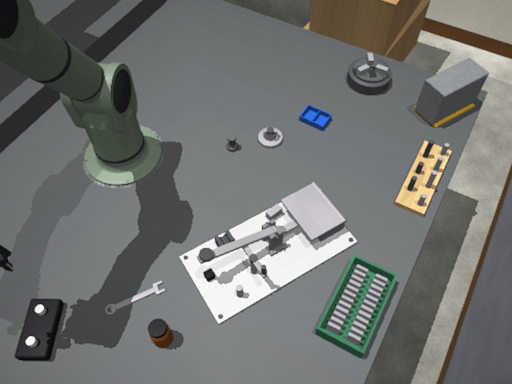

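View pics/top0.png

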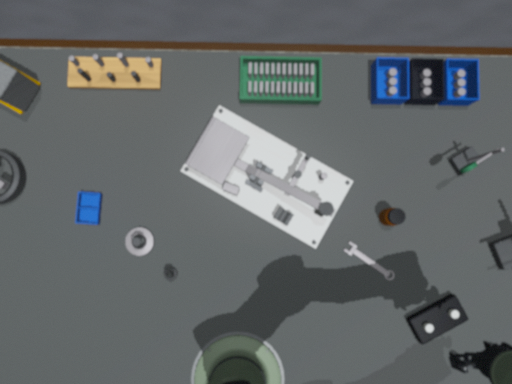

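View pics/top0z.png

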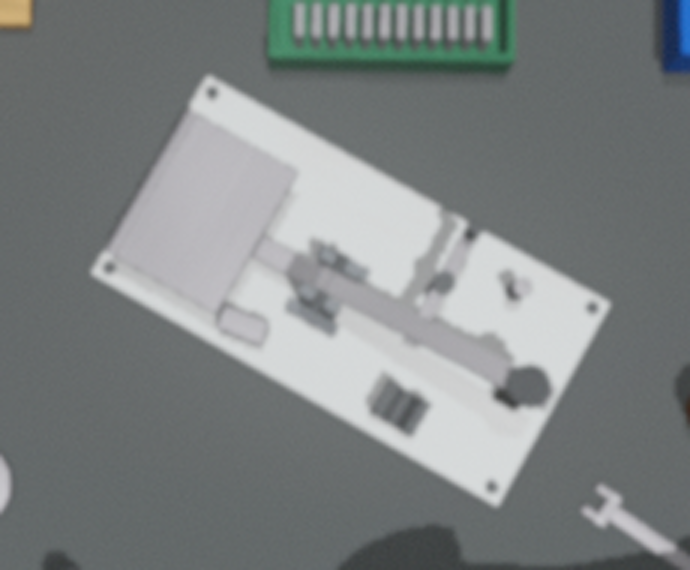

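View pics/scene0z.png

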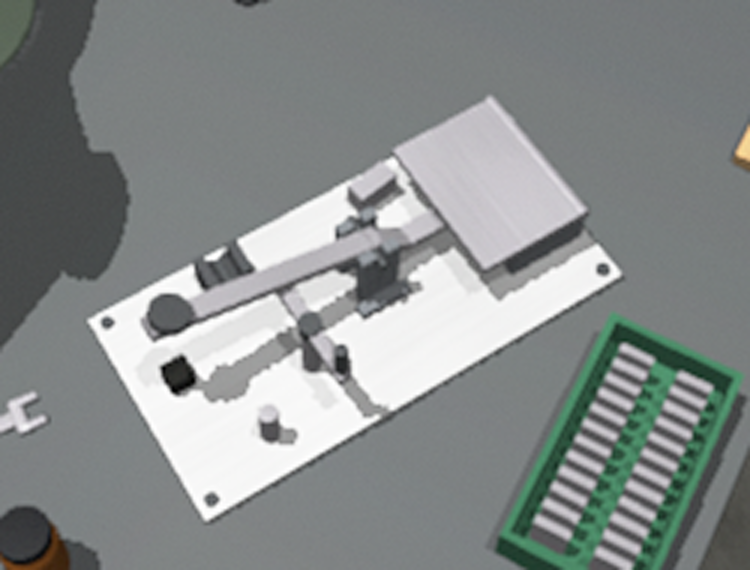

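```bash
cat > fit.py <<'E'
from h import *
import pickle
from scipy.optimize import least_squares
T=pickle.load(open("top0.pkl","rb"));S=pickle.load(open("scene0.pkl","rb"))
zt=lambda x,y:(150+x/3,80+y/3); zs=lambda x,y:(150+x/3,150+y/3)
ct=[zt(92,270),zt(208,75),zt(612,302),zt(498,507)]
for c in ct: print(atz(T,c,.012).round(4))
print("scene");
for c in [zs(88,320),zs(208,522),zs(622,275)]: print(atz(S,c,.012).round(4))
print("pad",atz(T,zt(527,386),.161),atz(S,zs(170,312),.161))
print("peg",atz(T,zt(470,232),.145),atz(S,zs(341,349),.145))
print("post",atz(T,zt(440,282),.12),atz(S,zs(310,320),.12))
obs=[]
# corner local: cx+-.25, +-.125 ; 
loc=[(.25,.125),(.25,-.125),(-.25,-.125),(-.25,.125)]
def f(q):
    x,y,a,cx,cy,st=q
    R=np.array([[np.cos(a),-np.sin(a)],[np.sin(a),np.cos(a)]])
    W=lambda lx,ly,z:np.r_[R@[lx,ly]+[x,y],z]
    r=[]
    def add(p,uv,P): r.extend(proj(p,P)[0]-np.array(uv))
    for c,l in zip(ct,loc): add(T,c,W(l[0]+cx,l[1]+cy,.012))
    for c,i in((zs(88,320),3),(zs(208,522),2),(zs(622,275),1)): add(S,c,W(loc[i][0]+cx,loc[i][1]+cy,.012))
    for p,uv in((T,zt(527,386)),(S,zs(170,312))): add(p,uv,W(-.215,0,.161))
    for p,uv in((T,zt(470,232)),(S,zs(341,349))): add(p,uv,W(-.1+.055*np.sin(st),-.055-.055*np.cos(st),.145))
    return np.array(r)
a0=atz(T,ct[0],.012)-atz(T,ct[3],.012)
q=least_squares(f,[.6,-.1,np.arctan2(a0[1],a0[0]),0,0,.1]).x
if __name__=="__main__":
    print(q.round(4),np.degrees(q[2]));print(f(q).reshape(-1,2).round(1))
E
python3 fit.py
```

```text
[0.6542 0.1965 0.012 ]
[0.8695 0.0772 0.012 ]
[ 0.6304 -0.3613  0.012 ]
[ 0.4099 -0.2408  0.012 ]
scene
[ 0.413  -0.2412  0.012 ]
[ 0.6333 -0.3603  0.012 ]
[0.8711 0.0753 0.012 ]
pad [ 0.53174126 -0.24362666  0.161     ] [ 0.5350921 -0.247934   0.161    ]
peg [ 0.68130236 -0.19024023  0.145     ] [ 0.68614859 -0.19711195  0.145     ]
post [ 0.63492492 -0.16444862  0.12      ] [ 0.64034198 -0.17500658  0.12      ]
[ 0.6352 -0.0564  1.0696 -0.0193 -0.0181  0.055 ] 61.284202479951254
[[-0.3  0.6]
 [ 0.  -0.6]
 [ 0.  -0.3]
 [ 0.2 -0.7]
 [-0.3 -0.1]
 [-0.8 -0. ]
 [ 0.3 -0.4]
 [ 0.5 -0.1]
 [-0.4 -1.4]
 [ 1.4 -1.2]
 [ 0.2 -1. ]]
```

```bash
cat > t.py <<'E'
from fit import q
from h import *
from scipy.spatial.transform import Rotation as Ro
def W(lx,ly,z):
    a=q[2];return np.array([np.cos(a)*lx-np.sin(a)*ly+q[0],np.sin(a)*lx+np.cos(a)*ly+q[1],z])
def totool(P):
    s=bot.observe();R=Ro.from_euler("xyz",s["tool_rot"]).as_matrix()
    return (R.T@(np.array(P)-s["position"])*1000).round(1)
E
python3 - <<'E'
from t import *
print(totool(W(-.121,-.1335,.21)),W(-.121,-.1335,.21))
E
```

```text
[0.6542 0.1965 0.012 ]
[0.8695 0.0772 0.012 ]
[ 0.6304 -0.3613  0.012 ]
[ 0.4099 -0.2408  0.012 ]
scene
[ 0.413  -0.2412  0.012 ]
[ 0.6333 -0.3603  0.012 ]
[0.8711 0.0753 0.012 ]
pad [ 0.53174126 -0.24362666  0.161     ] [ 0.5350921 -0.247934   0.161    ]
peg [ 0.68130236 -0.19024023  0.145     ] [ 0.68614859 -0.19711195  0.145     ]
post [ 0.63492492 -0.16444862  0.12      ] [ 0.64034198 -0.17500658  0.12      ]
[ 607.5 -219.7   21.3] [ 0.69417891 -0.22666286  0.21      ]
```

```bash
sed -i 's/^for c in ct: print.*$//;s/^print.*$//;s/^for c in \[zs.*$//' fit.py
python3 -m creep '[{"tx":40,"ty":-14,"hand":1},{"tx":85,"ty":-30,"hand":1},{"tx":130,"ty":-47,"hand":1},{"tx":175,"ty":-63,"hand":1},{"tx":220,"ty":-79,"hand":1},{"tx":265,"ty":-96,"hand":1},{"tx":310,"ty":-112,"hand":1},{"tx":350,"ty":-127,"hand":1}]' 40
python3 -m creep '[{"tx":40,"ty":-14,"hand":1},{"tx":80,"ty":-29,"hand":1},{"tx":120,"ty":-43,"hand":1},{"tx":160,"ty":-58,"hand":1},{"tx":200,"ty":-72,"hand":1},{"tx":240,"ty":-87,"hand":1},{"tx":258,"ty":-93,"hand":1},{"tx":258,"ty":-93,"hand":1}]'
python3 - <<'E'
from t import *
import pickle
print(totool(W(-.121,-.1335,.21)))
s=bot.observe();p=viewer.grab_frame("wrist");cv2.imwrite("pics/w1.png",p["pixels"]);pickle.dump((s,p),open("w1.pkl","wb"));print(s["position"],s["tool_rot"],s["clock"],s["force"])
# predicted peg/pad pixel
R=Ro.from_euler("xyz",s["tool_rot"]).as_matrix();M=np.array(p["tool_from_camera"])
for n,P in(("pad",W(-.215,0,.161)),("peg",W(-.1+.055*np.sin(.05),-.055-.055*np.cos(.05),.145)),("post",W(-.1,-.055,.12))):
    t=R.T@(P-s["position"]);c=M[:3,:3].T@(t-M[:3,3]);u=K(p)@c;print(n,u[:2]/u[2])
E
```

```text
[ 607.5 -219.7   21.3]
[ 0.16835954 -0.60186968  0.23128247] [-3.14153420e+00 -1.10637071e-05  2.72772722e-01] 0.75 [-0.62219358  0.913855   -0.13654802]
pad [-377.59152015 -902.76981603]
peg [ -629.42708873 -1855.78024551]
post [ -440.20471606 -1134.44667654]schema error: expected keys rx, ry, rz, tx, ty, tz, hand
schema error: expected keys rx, ry, rz, tx, ty, tz, hand
```

View pics/w1.png

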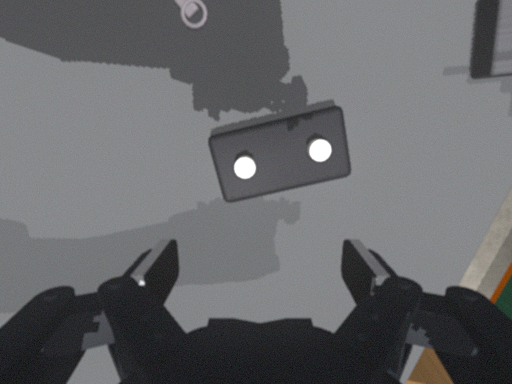

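The picture still shows the start view (black box at about 280,155): the moves were refused because each row needs every key. I'll resend with all keys.

```bash
python3 -m creep '[{"rx":0,"ry":0,"rz":0,"tz":0,"tx":40,"ty":-14,"hand":1},{"rx":0,"ry":0,"rz":0,"tz":0,"tx":85,"ty":-30,"hand":1},{"rx":0,"ry":0,"rz":0,"tz":0,"tx":130,"ty":-47,"hand":1},{"rx":0,"ry":0,"rz":0,"tz":0,"tx":175,"ty":-63,"hand":1},{"rx":0,"ry":0,"rz":0,"tz":0,"tx":220,"ty":-79,"hand":1},{"rx":0,"ry":0,"rz":0,"tz":0,"tx":265,"ty":-96,"hand":1},{"rx":0,"ry":0,"rz":0,"tz":0,"tx":310,"ty":-112,"hand":1},{"rx":0,"ry":0,"rz":0,"tz":0,"tx":350,"ty":-127,"hand":1}]' 40
python3 - <<'E'
from t import *
print(totool(W(-.121,-.1335,.21)))
E
```

```text
clock: 1.6
position: [0.4731, -0.3836, 0.2315]
tool_rot: [3.141, -0.0, 0.273]
force: [0.4, -0.6, -0.2]
grip_width: 0.0002
[255.3 -91.4  21.6]
```

```bash
python3 -m creep '[{"rx":0,"ry":0,"rz":0,"tz":0,"tx":40,"ty":-14,"hand":1},{"rx":0,"ry":0,"rz":0,"tz":0,"tx":80,"ty":-29,"hand":1},{"rx":0,"ry":0,"rz":0,"tz":0,"tx":120,"ty":-43,"hand":1},{"rx":0,"ry":0,"rz":0,"tz":0,"tx":160,"ty":-58,"hand":1},{"rx":0,"ry":0,"rz":0,"tz":0,"tx":200,"ty":-72,"hand":1},{"rx":0,"ry":0,"rz":0,"tz":0,"tx":240,"ty":-87,"hand":1},{"rx":0,"ry":0,"rz":0,"tz":0,"tx":256,"ty":-92,"hand":1},{"rx":0,"ry":0,"rz":0,"tz":0,"tx":256,"ty":-92,"hand":1}]'
cat > wl.py <<'E'
from t import *
import pickle,sys
def look(n):
    s=bot.observe();p=viewer.grab_frame("wrist");im=p["pixels"].copy()
    R=Ro.from_euler("xyz",s["tool_rot"]).as_matrix();M=np.array(p["tool_from_camera"])
    pickle.dump((s,p),open(n+".pkl","wb"));cv2.imwrite(f"pics/{n}.png",im)
    print(s["position"],s["tool_rot"],s["clock"],s["force"])
    def px(P):
        t=R.T@(np.array(P)-s["position"]);c=M[:3,:3].T@(t-M[:3,3]);u=K(p)@c;return u[:2]/u[2]
    def back(uv,z):
        d=R@M[:3,:3]@np.linalg.inv(K(p))@np.array([uv[0],uv[1],1.]);o=s["position"]+R@M[:3,3];return o+d*(z-o[2])/d[2]
    return s,p,px,back
E
python3 - <<'E'
from wl import *
print(totool(W(-.121,-.1335,.21)))
s,p,px,back=look("w2")
for n,P in(("pad",W(-.215,0,.161)),("peg",W(-.1+.055*np.sin(.05),-.055-.055*np.cos(.05),.145)),("post",W(-.1,-.055,.12)),("tcp",s["position"])): print(n,px(P))
E
```

```text
clock: 2.4
position: [0.6947, -0.2247, 0.2304]
tool_rot: [-3.14, -0.0, 0.276]
force: [-0.1, -0.8, -1.1]
grip_width: 0.0
[-1.1  1.7 20.4]
[ 0.69473642 -0.22473914  0.23042915] [-3.14022991e+00 -2.75045532e-04  2.76394337e-01] 2.4 [-0.10648284 -0.75741705 -1.06100608]
pad [234.97922089 366.20747285]
peg [224.51717893 203.18819846]
post [192.56434261 235.23054398]
tcp [261.20286602 244.30484941]
```

View pics/w2.png

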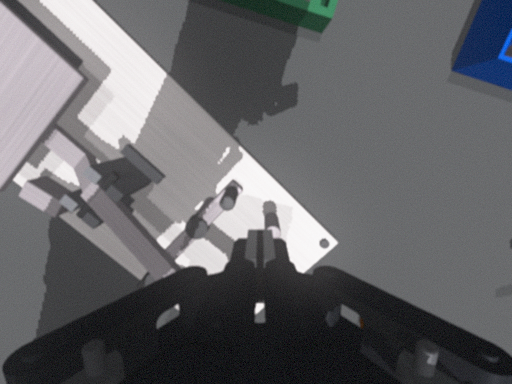

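Run:
```python
import cv2
a=cv2.imread("pics/w2.png")[150:270,150:310]
cv2.imwrite("pics/w2z.png",cv2.resize(a,None,fx=5,fy=5,interpolation=cv2.INTER_CUBIC))
```

```text
(no output)
```

View pics/w2z.png

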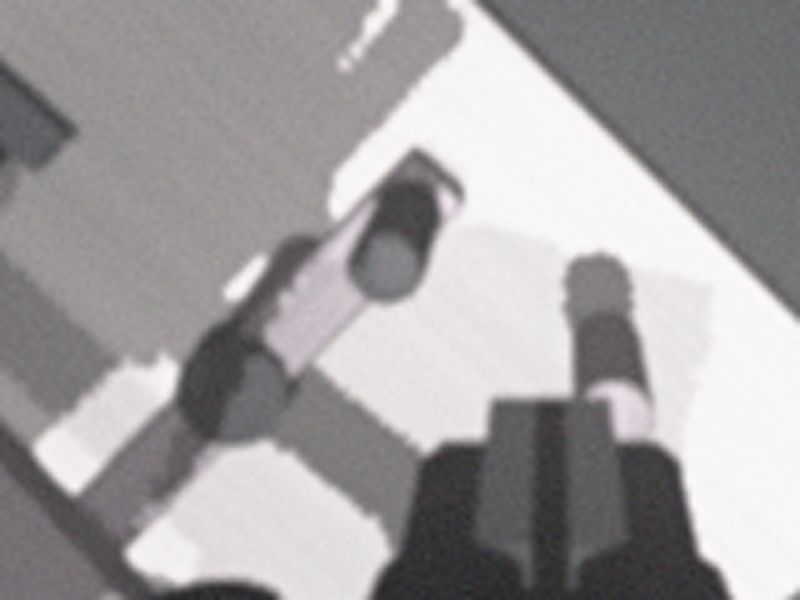

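Run:
```python
from t import *
import pickle
s,p=pickle.load(open("w2.pkl","rb"))
R=Ro.from_euler("xyz",s["tool_rot"]).as_matrix();M=np.array(p["tool_from_camera"])
d=R@M[:3,:3]@np.linalg.inv(K(p))@np.array([227.4,203,1.]);o=s["position"]+R@M[:3,3];P=o+d*(.145-o[2])/d[2]
Q=W(-.1+.055*np.sin(.05),-.055-.055*np.cos(.05),.145);print(P,Q)
c,sn=np.cos(q[2]),np.sin(q[2]);l=np.array([[c,sn],[-sn,c]])@(P[:2]-q[:2]);print("local",l,"a",np.arctan2(l[0]+.1,-(l[1]+.055)),np.hypot(l[0]+.1,l[1]+.055))
for a in(-9,0,.05,.2,.4,.6,.8,1.,1.2,1.3,1.4):
    if a<-1: F=(-.121,-.1335)
    else: F=(-.1+.055*np.sin(a)-.0152,-.055-.055*np.cos(a)-.0152)
    print(a,totool(W(*F,.117)))
```

```text
[ 0.68577624 -0.19689216  0.145     ] [ 0.6849193  -0.19451083  0.145     ]
local [-0.09892787 -0.11182696] a 0.01886430013792782 0.056837072848419344
-9 [  0.8   0.2 113.6]
0 [ -1.   -9.8 113.6]
0.05 [  0.9 -11.8 113.6]
0.2 [  5.8 -18.3 113.6]
0.4 [ 10.9 -28.1 113.6]
0.6 [ 13.9 -38.7 113.6]
0.8 [ 14.7 -49.6 113.6]
1.0 [ 13.3 -60.5 113.7]
1.2 [  9.8 -70.9 113.7]
1.3 [  7.3 -75.8 113.7]
1.4 [  4.3 -80.4 113.7]
```

```bash
python3 -m creep '[{"rx":0,"ry":0,"rz":0,"tx":0,"ty":5,"tz":35,"hand":1},{"rx":0,"ry":0,"rz":0,"tx":0,"ty":5,"tz":70,"hand":1},{"rx":0,"ry":0,"rz":0,"tx":0,"ty":5,"tz":100,"hand":1},{"rx":0,"ry":0,"rz":0,"tx":0,"ty":5,"tz":113,"hand":1},{"rx":0,"ry":0,"rz":0,"tx":0,"ty":5,"tz":113,"hand":1}]'
python3 - <<'E'
from wl import *
s,p,px,back=look("w3")
for a in(0,.2,.4,.6,.8,1.,1.2,1.3,1.4,1.45):
    F=(-.1+.055*np.sin(a)-.0152,-.055-.055*np.cos(a)-.0152)
    print(a,totool(W(*F,.117)))
E
```

```text
clock: 2.95
position: [0.693, -0.2333, 0.117]
tool_rot: [-3.141, 0.002, 0.272]
force: [0.1, -0.5, 0.6]
grip_width: 0.0002
[ 0.6930428  -0.23327425  0.11704987] [-3.14060990e+00  2.31788158e-03  2.71785990e-01] 2.95 [ 0.06625855 -0.47089851  0.58817808]
0 [  0.  -16.3   1.8]
0.2 [  6.9 -24.9   1.8]
0.4 [ 11.9 -34.6   1.8]
0.6 [ 14.9 -45.2   1.8]
0.8 [ 15.7 -56.2   1.8]
1.0 [ 14.3 -67.1   1.8]
1.2 [ 10.7 -77.5   1.8]
1.3 [  8.2 -82.3   1.8]
1.4 [  5.2 -87.    1.8]
1.45 [  3.6 -89.1   1.8]
```

View pics/w3.png

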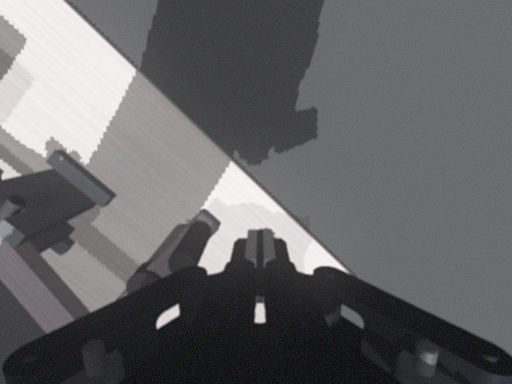

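The peg (top about 190,255) is to the left of the closed fingertips (245–275, 235), roughly level with them. The fingers look thinner than assumed, so I'll push partway and look.

```bash
python3 -m creep '[{"rx":0,"ry":0,"rz":0,"tx":0,"ty":-10,"tz":1,"hand":1},{"rx":0,"ry":0,"rz":0,"tx":2,"ty":-19,"tz":1,"hand":1},{"rx":0,"ry":0,"rz":0,"tx":7,"ty":-28,"tz":1,"hand":1},{"rx":0,"ry":0,"rz":0,"tx":12,"ty":-38,"tz":1,"hand":1},{"rx":0,"ry":0,"rz":0,"tx":15,"ty":-49,"tz":1,"hand":1},{"rx":0,"ry":0,"rz":0,"tx":15,"ty":-49,"tz":1,"hand":1}]'
python3 - <<'E'
from wl import *
s,p,px,back=look("w4")
for a in(0.6,.8,1.,1.2,1.3,1.4,1.45):
    F=(-.1+.055*np.sin(a)-.0152,-.055-.055*np.cos(a)-.0152)
    print(a,totool(W(*F,.117)))
p=viewer.grab_frame("scene");cv2.imwrite("pics/s4.png",cv2.resize(p["pixels"][170:330,170:370],None,fx=4,fy=4,interpolation=cv2.INTER_CUBIC)[:600])
E
```

```text
clock: 3.6
position: [0.6959, -0.1785, 0.118]
tool_rot: [-3.141, -0.001, 0.275]
force: [-0.0, 0.6, -0.2]
grip_width: -0.0002
[ 0.6958934  -0.17846694  0.1179779 ] [-3.14066859e+00 -8.20113347e-04  2.75350057e-01] 3.6 [-0.0293748   0.61730267 -0.20772845]
0.6 [-1.   5.8  0.7]
0.8 [-0.2 -5.1  0.7]
1.0 [ -1.6 -16.    0.7]
1.2 [ -5.1 -26.4   0.7]
1.3 [ -7.6 -31.3   0.8]
1.4 [-10.5 -35.9   0.8]
1.45 [-12.2 -38.1   0.8]
```

View pics/w4.png

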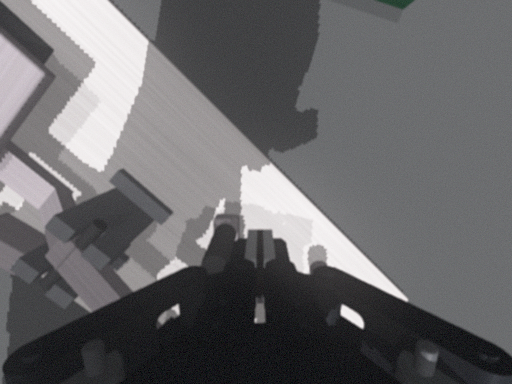

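View pics/s4.png

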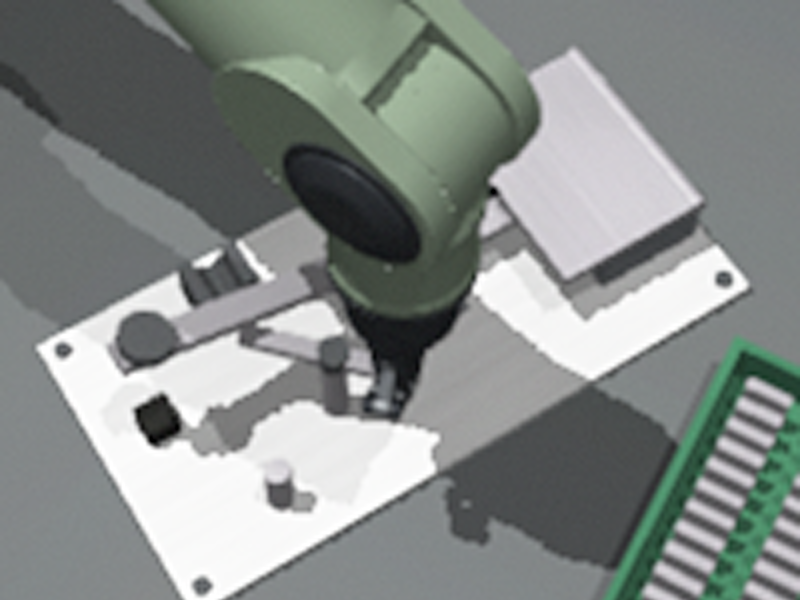

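The stop has turned about 0.6 rad and the peg (222,235) touches the left side of the fingertips. I'll continue round the arc with a few extra mm.

```bash
python3 -m creep '[{"rx":0,"ry":0,"rz":0,"tx":0,"ty":-8,"tz":0,"hand":1},{"rx":0,"ry":0,"rz":0,"tx":-1,"ty":-16,"tz":0,"hand":1},{"rx":0,"ry":0,"rz":0,"tx":-3,"ty":-24,"tz":0,"hand":1},{"rx":0,"ry":0,"rz":0,"tx":-6,"ty":-31,"tz":0,"hand":1},{"rx":0,"ry":0,"rz":0,"tx":-9,"ty":-37,"tz":0,"hand":1},{"rx":0,"ry":0,"rz":0,"tx":-11,"ty":-41,"tz":0,"hand":1},{"rx":0,"ry":0,"rz":0,"tx":-11,"ty":-41,"tz":0,"hand":1}]'
python3 - <<'E'
from wl import *
s,p,px,back=look("w5")
for a in(1.2,1.3,1.4,1.5):
    F=(-.1+.055*np.sin(a)-.0152,-.055-.055*np.cos(a)-.0152)
    print(a,totool(W(*F,.117)))
    print("peg px",px(W(-.1+.055*np.sin(a),-.055-.055*np.cos(a),.145)))
p=viewer.grab_frame("scene");cv2.imwrite("pics/s5.png",cv2.resize(p["pixels"][170:320,170:370],None,fx=4,fy=4,interpolation=cv2.INTER_CUBIC))
E
```

```text
clock: 4.4
position: [0.6735, -0.1448, 0.1174]
tool_rot: [3.141, 0.0, 0.273]
force: [0.8, -0.9, -0.5]
grip_width: 0.0003
[ 0.67354923 -0.14476456  0.11740395] [3.14128605e+00 1.79353730e-04 2.72836524e-01] 4.4 [ 0.78743605 -0.88536863 -0.4606153 ]
1.2 [ 6.5 13.3  0.4]
peg px [243.9861169 257.2646213]
1.3 [4.  8.4 0.4]
peg px [233.65093891 262.11617953]
1.4 [1.  3.8 0.4]
peg px [224.0433092  267.81896463]
1.5 [-2.4 -0.5  0.4]
peg px [215.27206644 274.28472085]
```

View pics/w5.png

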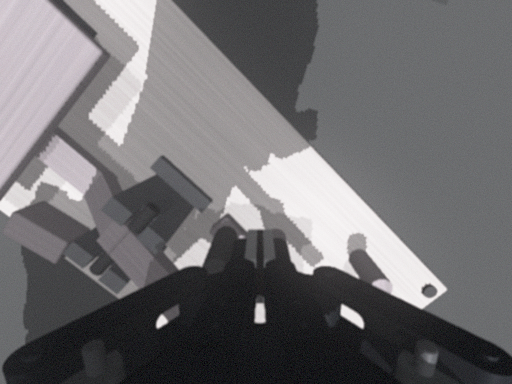

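View pics/s5.png

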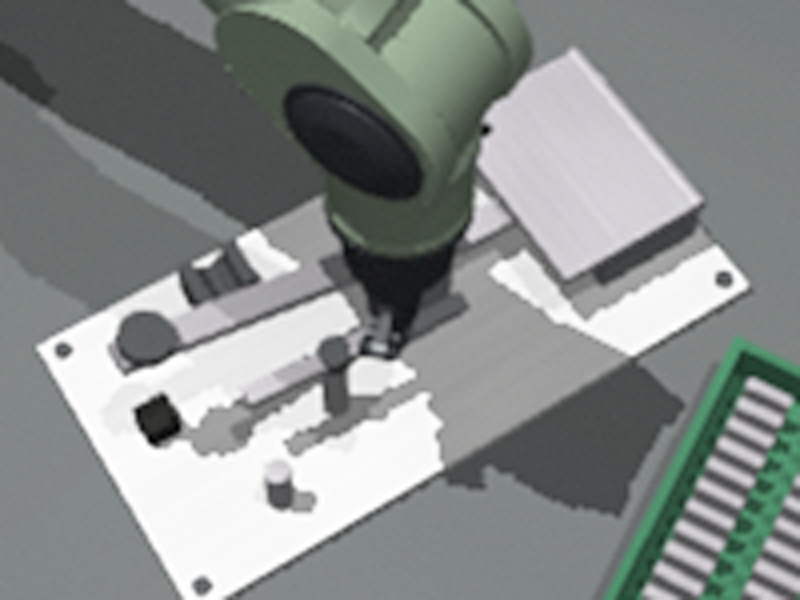

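The blade is now almost parallel to the lever. A small final push, then back off and up, moving over the pad.

```bash
python3 -m creep '[{"rx":0,"ry":0,"rz":0,"tx":-2,"ty":-3,"tz":0,"hand":1},{"rx":0,"ry":0,"rz":0,"tx":-3,"ty":-5,"tz":0,"hand":1},{"rx":0,"ry":0,"rz":0,"tx":-3,"ty":-5,"tz":0,"hand":1}]'
python3 -m creep '[{"rx":0,"ry":0,"rz":0,"tx":3,"ty":12,"tz":0,"hand":1},{"rx":0,"ry":0,"rz":0,"tx":3,"ty":14,"tz":-30,"hand":1},{"rx":0,"ry":0,"rz":0,"tx":3,"ty":14,"tz":-70,"hand":1},{"rx":0,"ry":0,"rz":0,"tx":3,"ty":14,"tz":-90,"hand":1},{"rx":0,"ry":0,"rz":0,"tx":3,"ty":14,"tz":-90,"hand":1}]'
python3 - <<'E'
from wl import *
print(totool(W(-.215,0,.185)))
s,p,px,back=look("w6")
for a in(1.2,1.3,1.4,1.5):
    print("peg px",a,px(W(-.1+.055*np.sin(a),-.055-.055*np.cos(a),.145)))
E
```

```text
clock: 4.8
position: [0.6718, -0.1443, 0.118]
tool_rot: [3.136, -0.004, 0.271]
force: [17.1, -16.5, -6.3]
grip_width: -0.0001
clock: 5.3
position: [0.6776, -0.1538, 0.2106]
tool_rot: [3.14, -0.004, 0.272]
force: [0.5, -0.1, 0.1]
grip_width: -0.0
[-165.    48.6   25. ]
[ 0.67761979 -0.15375843  0.2105954 ] [ 3.14011939 -0.00404822  0.27247291] 5.3 [ 0.51621296 -0.07126486  0.06017385]
peg px 1.2 [238.20179563 203.3140602 ]
peg px 1.3 [232.15854237 206.33351342]
peg px 1.4 [226.51419397 209.89895811]
peg px 1.5 [221.32988433 213.96328557]
```

View pics/w6.png

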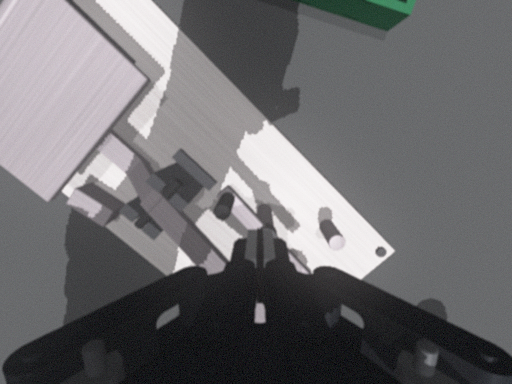

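The peg top sits at about (222,213), which matches 1.5 rad, and the push ended hard on the end stop (~24 N). Next I move over the pad.

```bash
python3 -m creep '[{"rx":0,"ry":0,"rz":0,"tx":-40,"ty":12,"tz":0,"hand":1},{"rx":0,"ry":0,"rz":0,"tx":-80,"ty":24,"tz":0,"hand":1},{"rx":0,"ry":0,"rz":0,"tx":-120,"ty":36,"tz":0,"hand":1},{"rx":0,"ry":0,"rz":0,"tx":-155,"ty":46,"tz":0,"hand":1},{"rx":0,"ry":0,"rz":0,"tx":-165,"ty":48.5,"tz":0,"hand":1},{"rx":0,"ry":0,"rz":0,"tx":-165,"ty":48.5,"tz":0,"hand":1}]'
python3 - <<'E'
from wl import *
print(totool(W(-.215,0,.163)))
s,p,px,back=look("w7");print(px(W(-.215,0,.161)))
p=viewer.grab_frame("scene");cv2.imwrite("pics/s7.png",cv2.resize(p["pixels"][170:320,170:370],None,fx=4,fy=4,interpolation=cv2.INTER_CUBIC))
E
```

```text
clock: 5.95
position: [0.5292, -0.2456, 0.2068]
tool_rot: [-3.141, 0.001, 0.271]
force: [-0.1, 0.1, 0.6]
grip_width: -0.0002
[ 2.9  0.1 43.8]
[ 0.52915339 -0.24563043  0.20676254] [-3.14099973e+00  1.22589324e-03  2.70565259e-01] 5.95 [-0.12743171  0.08267821  0.59058115]
[261.08277519 213.4552876 ]
```

View pics/w7.png

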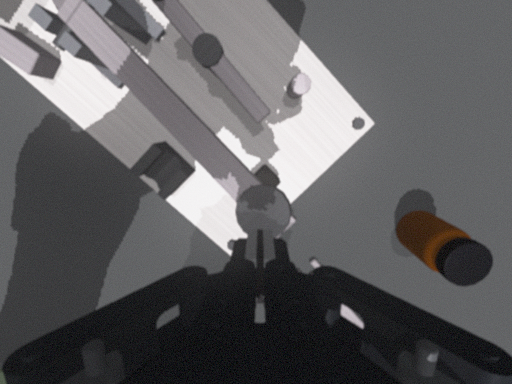

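View pics/s7.png

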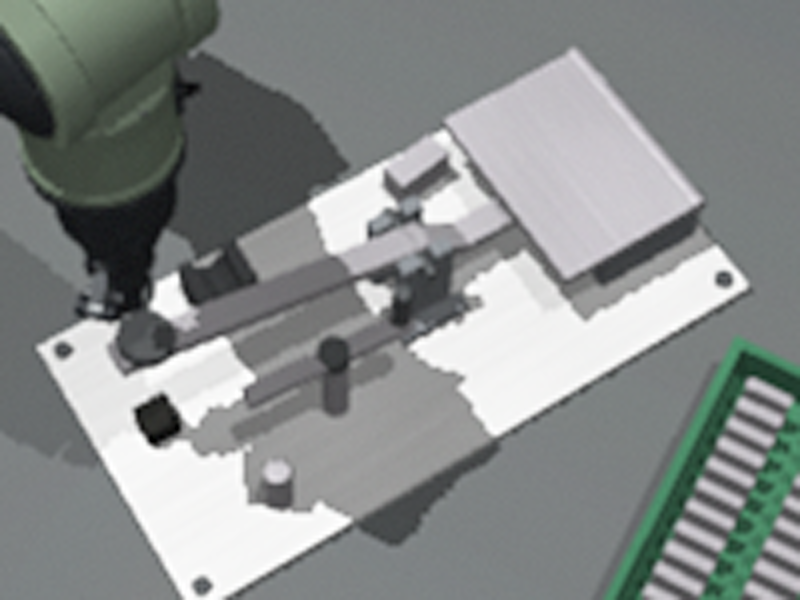

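The pad centre (263,212) agrees with the prediction (261,213), and the stop blade is clear of the lever.

```bash
python3 -m creep '[{"rx":0,"ry":0,"rz":0,"tx":3,"ty":0,"tz":20,"hand":1},{"rx":0,"ry":0,"rz":0,"tx":3,"ty":0,"tz":34,"hand":1},{"rx":0,"ry":0,"rz":0,"tx":3,"ty":0,"tz":42,"hand":1},{"rx":0,"ry":0,"rz":0,"tx":3,"ty":0,"tz":42,"hand":1}]'
python3 - <<'E'
from t import *
for th in range(0,26,5):
    t=np.radians(th);r=np.array([-.215,.076])
    x=np.cos(t)*r[0]-np.sin(t)*r[1];z=np.sin(t)*r[0]+np.cos(t)*r[1]
    print(th,x,z+.085,totool(W(x,0,z+.085)))
E
```

```text
clock: 6.45
position: [0.5332, -0.2432, 0.1639]
tool_rot: [-3.14, 0.002, 0.274]
force: [-0.5, -0.4, 0.0]
grip_width: 0.0001
0 -0.215 0.161 [-1.7  1.4  2.9]
5 -0.2208056965385473 0.14197231236422617 [-5.7  5.6 22. ]
10 -0.22493092840031143 0.12251103103053779 [-8.5  8.6 41.4]
15 -0.22734430007994127 0.10276426810092723 [-10.2  10.3  61.2]
20 -0.22802744436172115 0.08288230836471028 [-10.6  10.8  81.1]
25 -0.22697516210517288 0.06301646554053501 [ -9.9  10.1 100.9]
```

```bash
python3 -m creep '[{"rx":0,"ry":0,"rz":0,"tx":-2,"ty":2,"tz":6,"hand":1},{"rx":0,"ry":0,"rz":0,"tx":-3,"ty":3,"tz":14,"hand":1},{"rx":0,"ry":0,"rz":0,"tx":-5,"ty":5,"tz":22,"hand":1},{"rx":0,"ry":0,"rz":0,"tx":-6,"ty":6,"tz":30,"hand":1},{"rx":0,"ry":0,"rz":0,"tx":-8,"ty":8,"tz":40,"hand":1},{"rx":0,"ry":0,"rz":0,"tx":-8,"ty":8,"tz":40,"hand":1}]'
python3 - <<'E'
from wl import *
s,p,px,back=look("w8")
for x,z in((-.225,.1225),(-.2275,.103),(-.228,.083),(-.2275,.063)): print(totool(W(x,0,z)))
p=viewer.grab_frame("scene");cv2.imwrite("pics/s8.png",cv2.resize(p["pixels"][170:320,170:370],None,fx=4,fy=4,interpolation=cv2.INTER_CUBIC))
E
```

```text
clock: 7.05
position: [0.5271, -0.2539, 0.1238]
tool_rot: [-3.141, 0.001, 0.272]
force: [1.1, -1.2, 3.4]
grip_width: 0.0001
[ 0.52713247 -0.25386602  0.12382806] [-3.14062706e+00  1.39196505e-03  2.72366425e-01] 7.05 [ 1.11739716 -1.2318887   3.37104401]
[-0.3 -0.2  2.1]
[-2.   1.6 21.6]
[-2.3  2.  41.6]
[-2.   1.6 61.6]
```

View pics/s8.png

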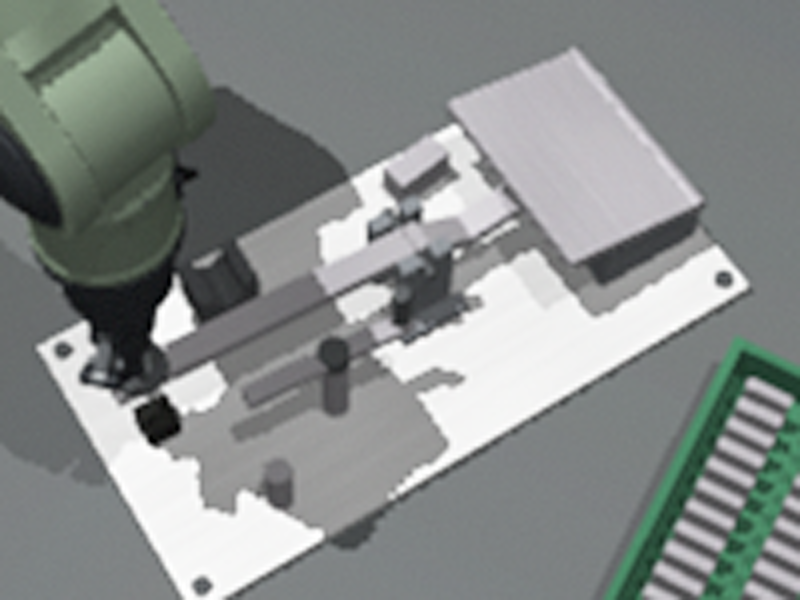

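The flap has started to rise and the lever sits in its saddle, with 3.4 N at the tip. I'll continue down.

```bash
python3 -m creep '[{"rx":0,"ry":0,"rz":0,"tx":-1,"ty":1,"tz":10,"hand":1},{"rx":0,"ry":0,"rz":0,"tx":-1,"ty":1,"tz":20,"hand":1},{"rx":0,"ry":0,"rz":0,"tx":-2,"ty":2,"tz":30,"hand":1},{"rx":0,"ry":0,"rz":0,"tx":-2,"ty":2,"tz":40,"hand":1},{"rx":0,"ry":0,"rz":0,"tx":-2,"ty":2,"tz":49,"hand":1},{"rx":0,"ry":0,"rz":0,"tx":-2,"ty":2,"tz":56,"hand":1},{"rx":0,"ry":0,"rz":0,"tx":-2,"ty":2,"tz":56,"hand":1}]'
python3 -m creep '[{"rx":0,"ry":0,"rz":0,"tx":0,"ty":0,"tz":3,"hand":1},{"rx":0,"ry":0,"rz":0,"tx":0,"ty":0,"tz":3,"hand":1}]'
python3 - <<'E'
from wl import *
s,p,px,back=look("w9")
print(totool(W(-.2275,0,.063)))
p=viewer.grab_frame("scene");cv2.imwrite("pics/s9.png",cv2.resize(p["pixels"][170:320,170:370],None,fx=4,fy=4,interpolation=cv2.INTER_CUBIC))
E
```

```text
clock: 7.85
position: [0.5261, -0.2556, 0.0681]
tool_rot: [-3.14, 0.001, 0.273]
force: [0.5, 0.6, 0.8]
grip_width: 0.0
clock: 8.05
position: [0.5266, -0.2558, 0.0662]
tool_rot: [-3.141, -0.0, 0.273]
force: [0.9, 1.4, 1.7]
grip_width: 0.0001
[ 0.52655271 -0.25582783  0.06617533] [-3.14126986e+00 -1.03368090e-04  2.73021592e-01] 8.05 [0.875282   1.43292909 1.73226395]
[-0.6 -0.2  3.3]
```

View pics/s9.png

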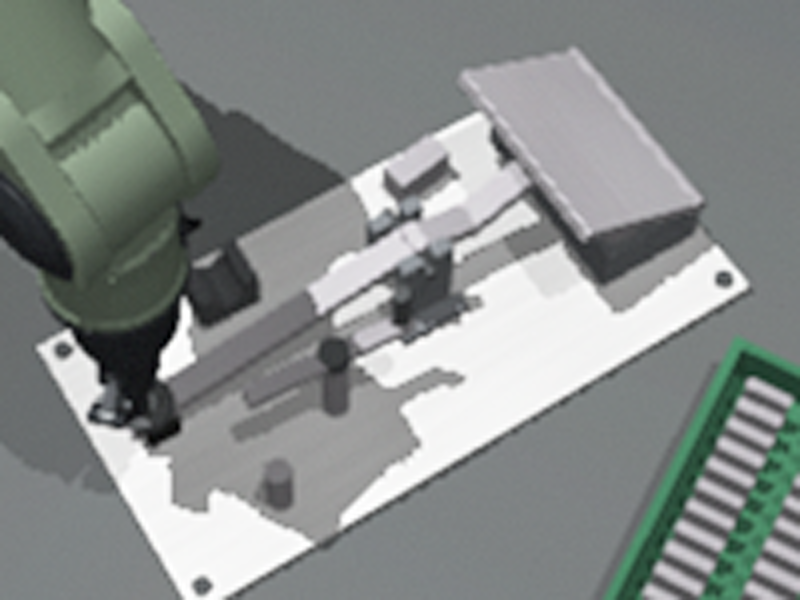

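View pics/w9.png

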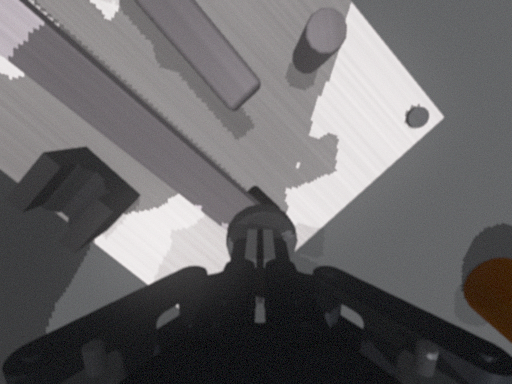

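The lever is nearly down and the flap is well tilted, but the force is still low, so the rubber isn't reached yet.

```bash
python3 -m creep '[{"rx":0,"ry":0,"rz":0,"tx":0,"ty":0,"tz":2,"hand":1},{"rx":0,"ry":0,"rz":0,"tx":0,"ty":0,"tz":4,"hand":1},{"rx":0,"ry":0,"rz":0,"tx":0,"ty":0,"tz":4,"hand":1},{"rx":0,"ry":0,"rz":0,"tx":0,"ty":0,"tz":4,"hand":1}]'
```

```text
clock: 8.55
position: [0.527, -0.2561, 0.064]
tool_rot: [3.141, -0.001, 0.273]
force: [-7.3, 6.1, 32.6]
grip_width: -0.0002
```

```bash
python3 -m creep '[{"rx":0,"ry":0,"rz":0,"tx":0,"ty":0,"tz":-1,"hand":1},{"rx":0,"ry":0,"rz":0,"tx":0,"ty":0,"tz":-1,"hand":1},{"rx":0,"ry":0,"rz":0,"tx":0,"ty":0,"tz":-1,"hand":1},{"rx":0,"ry":0,"rz":0,"tx":0,"ty":0,"tz":-1,"hand":1},{"rx":0,"ry":0,"rz":0,"tx":0,"ty":0,"tz":-1,"hand":1}]'
python3 - <<'E'
from wl import *
s,p,px,back=look("w10")
p=viewer.grab_frame("scene");cv2.imwrite("pics/s10.png",cv2.resize(p["pixels"][170:320,170:370],None,fx=4,fy=4,interpolation=cv2.INTER_CUBIC))
for t in(0,.38,.42,.47):
    # plate front edge top corners, plate length .125, top ~ +.006..012
    print(t,[((proj(p,W(.210-.125*np.cos(t)+.006*np.sin(t),y,.071+.125*np.sin(t)+.006*np.cos(t)))[0]-170)*4).round(0) for y in(.085,-.085)])
p=viewer.grab_frame("top");cv2.imwrite("pics/t10.png",p["pixels"]);print(bot.observe()["force"])
E
```

```text
clock: 9.05
position: [0.527, -0.2561, 0.0643]
tool_rot: [3.141, -0.001, 0.273]
force: [-3.0, 3.7, 19.2]
grip_width: 0.0003
[ 0.52698584 -0.25608051  0.06433202] [ 3.14101398e+00 -1.11785157e-03  2.72839992e-01] 9.05 [-2.95415302  3.6551659  19.21552446]
0 [array([439., 116.]), array([563., 277.])]
0.38 [array([453.,  77.]), array([581., 240.])]
0.42 [array([455.,  73.]), array([584., 236.])]
0.47 [array([459.,  67.]), array([588., 230.])]
[-4.00305201  4.3853483  19.89197542]
```

View pics/s10.png

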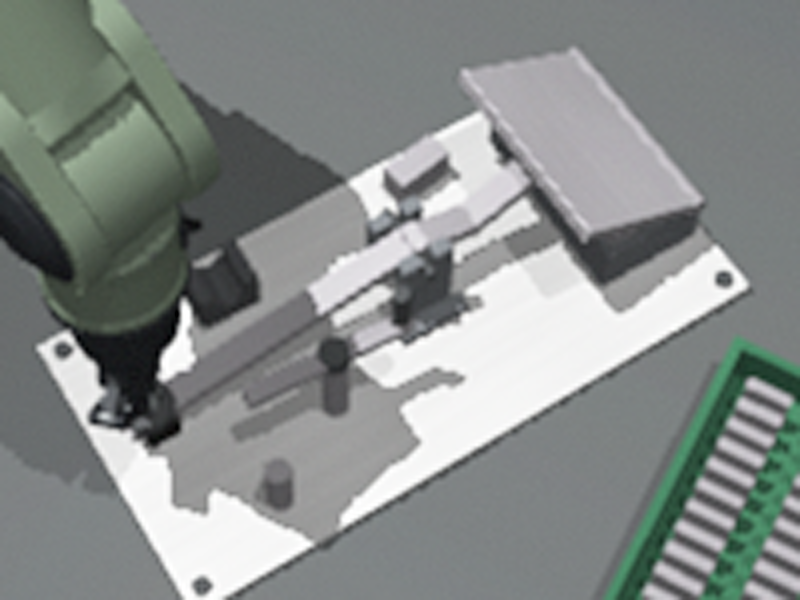

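View pics/t10.png

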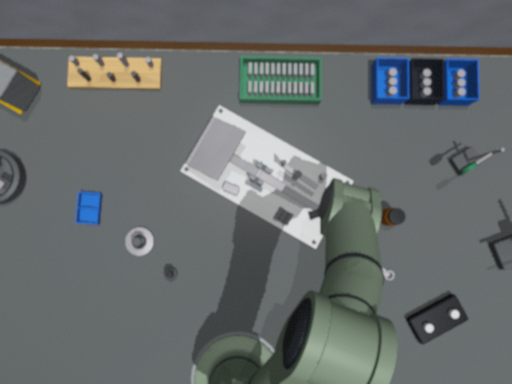

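The flap's front corner (461,70) matches about 0.45 rad. The lever is on the rest with a steady ~19 N, the stop blade lies parallel to the lever, and the bystanders have not moved. I'm handing in.

```bash
python3 -c "
from workcell import bot
print(bot.job_done());s=bot.observe();print(s['clock'],s['position'],s['force'])"
```

```text
the job is handed in; nothing more can be done
None
the job is handed in; nothing more can be done
```

I pushed the swing stop's peg round to its end stop, then pressed the lever's long end down onto the rubber rest. I handed the job in while still holding it there, at about 9 s of the 48 s. No verdict was reported.

What the last checks showed:
- **Stop:** the peg appeared at the 1.5 rad position in the wrist picture, and the final push met a hard stop at about 24 N.
- **Lever:** the tool tip was at 64 mm above the table, against 63 mm for the pad fully home, with a steady 19–20 N upward. The pin looks seated in the saddle in the picture; I did not measure it.
- **Flap:** its front corner in the scene picture matches a tilt of about 0.45 rad, above the 0.38 rad needed.
- **Bystanders:** those visible in the final pictures looked where they started. The arm hides most of the wrench in the top view, but nothing came near it.

Two things did not go as planned. My first two moves were refused because the rows lacked some keys, and nothing moved. The measured peg position was also 2–3 mm off the fitted one, so I made the push in stages and checked each with pictures.

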